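# Top up the spring magazine with the matching turned cap

## Robot

A 7-joint arm with a two-finger parallel gripper is mounted at the origin on a cart in front of the work surface, level with it; the furniture and walls round the work are solid. World frame = base frame: x ahead of the robot, y to its left, z up, the work surface at z = 0. Lengths are in m, angles in rad, forces in N, time in s.
With the tool pointing down it reaches from about 0.425 to 0.925 m from the base axis. Payload 6.8 kg.
Tool frame: the origin (TCP) lies on the mounting face of the last link; the fingertips stand 173 mm ahead of it and the grasp point (between the pads) lies 155 mm ahead of it; z points along the fingers, y is the line along which they close (so a half turn about z gives the same grasp; the last joint's range is limited). The gripper opens to 85 mm and grips with 20 to 120 N. Pads are 22 mm wide; open, the fingers measure 114 mm over their backs; the gripper's body (76 mm by 85 mm) begins 54 mm behind the grasp point. The pads swing forward as they close: fully open they stand 13 mm farther back than shut.
Start: joints at [-1.22, 0.477, 0.022, 1.555, -0.011, 1.109, -0.083], TCP at [0.299, 0.605, 0.405] pointing down, gripper open.
Joint ranges: [-2.96, 2.96], [-0.34, 2.1], [-1.41, 1.46], [0.24, 2.44], [-1.37, 4.51], [0.17, 1.92], [-2.96, 2.96]. Speed limits (rad/s): [2.39, 2.39, 3.14, 3.14, 3.14, 3.14, 3.14].

## Interface

Orientations are given as a rotation vector (axis times angle).
In Python, from bench import r gives the robot as it stands.
- The arm moves only by the tool carry_out, never from a script. Its argument "moves" is a list of rows, each a list of 5 numbers: the shift along the tool's x, y, z in m, then the turn about the tool's z in rad, then the finger opening in m, from 0 to 0.0854. In form: [[dx, dy, dz, roll, claw], ...]. A call has exactly 8 rows; each row is the pose to reach, as a shift and turn from the pose commanded when the call began, along the tool's axes at that moment; what a row does not reach only later rows make up. A row lasts 1/10 s, in which the tool goes at most 50 mm and 8.59 degrees, less where a joint would pass 70% of its speed; a pose out of reach is approached as far as the arm can. A call with a gripper value outside its range is refused whole. The fingers move at their own pace and stop on an object; "force" is the grip in N (left out, the last holds). Time passes only in rows, so rows that repeat a pose let the fingers close, or fill a call up. It gives the time, the measured TCP pose, the force, the opening and the grip force at its end, in the units of the state.
- r.get_obs(): the state, without advancing time (a new reading comes with each control period).
- r.grab_frame(name): name is "side" or "top" or "wrist"; returns the picture (384x512x3 uint8, red, green, blue); there is no depth.
- r.calibration(name): a dict with "fx", "fy", "cx", "cy" (pixels), "k1" (the pictures are not rectified: a ray, as slopes to the right and down, at radius r is drawn at 1 + k1 r^2 times it, then the intrinsics apply), "rvec" (rotation vector, rad) and "tvec" (3), from world to camera coordinates, as OpenCV has them. Camera axes: x right, y down, z forward; pixel columns grow to the right and rows downward; lengths in m; the calibration is good to about 2 mm. A picture is of the moment at which its call begins: read the wrist's pose just before it. calibration takes no time and is no camera call; for the wrist camera it gives the pose at the moment of the call.
- r.hand_in(): hands the job in; it is judged then, once.
The state is a dict: "clock": time; "joints": joint angles; "qvel": joint speeds; "tau": joint torques, N m; "tcp_pos": TCP position; "orientation": TCP orientation; "contact_force": force on the tool from outside, world axes, zero at the start; "moment": the same for the moment, N m; "grip_width": finger opening in m; "gripper_force": force on a finger pad.
Only numpy, scipy, OpenCV 4.12 (cv2) and the standard library are available. Lean on these libraries where they do the work, as an engineer would, in place of code of your own. Each camera call takes 0.05 s, during which the arm holds its last target. There are 200 camera calls.

## Task

Three loose turned caps lie on the pale-topped bench. Take the largest one, which matches the caps already stacked in the spring-loaded magazine, lay it flat in the magazine's mouth and press it down against the spring until both catches have snapped in over its top and hold it down, then let go.

Things in the scene. Friction and masses are not known exactly. Their poses are not given: they have to be found in the camera images.
- large_cap_center (a point): centre (half-way up) of the cap to load: flat, round, dark turned metal, 48 to 50 mm across, 14 mm high, about 30 g, lying flat on the bench. The largest of three loose caps (the others are 38 and 30 mm across); like the two caps in the magazine. z up; its yaw does not matter. A tall upright pole stands on the left bench at x 0.45, y 0.54: keep the arm clear of it.
- stack_magazine: stack magazine fixed to the bench, 125 (its x) x 80 mm, 106 mm tall; origin at the centre of its underside, z up. Four 6 mm guide rods at x, y = +-21 mm, flared outward from 90 mm up to 106 mm. Sprung catches on its -x and +x sides. Its -y and +y sides are open, 35 mm between rods: bring the cap in with a finger on each of these. Two caps inside, the upper one's top at 68 mm.
- catch_level (a point): point on the stack axis, 69 mm above the underside, level with the flat undersides of the two catch noses (34 mm clear between them along x). Noses slope up to 87 mm, give way outward as a cap is pushed down and snap back over it. A cap laid in rests on the slopes, underside about 12 mm above this point. Push it near its centre, e.g. with closed fingertips, until its top is 7 mm below this point.
- follower (a joint): spring follower under the stack, in m: 0 at rest (up), grows as the stack is pressed down, stop at 0.022 (pressed cap's top 9 mm below catch level). 150 N/m, 3.75 N at rest; pressing a cap past the catches and down takes 3 to 10 N. When let go, the cap rises till its top bears on the catches: follower then at about 0.013.
Things that resemble listed ones, but are neither listed nor needed, are in the scene too. Leave any orange or turquoise look-alike of the part that bears large_cap_center alone.

How it is judged:
At the end, for the whole second after the job is handed in: The largest loose cap lies flat (within 10 degrees) in the magazine on top of the stack, within 8 mm of its axis, held down at rest by the catches with its centre 55 to 65 mm above the magazine's underside and the follower 10 to 17 mm down (horizontal distance between large_cap_center and stack_magazine below 0.008 m and z of large_cap_center in the frame of stack_magazine between 0.055 and 0.065 m and angle between large_cap_center's own z axis and vertical below 0.17 rad and value of joint follower between 0.01 and 0.017 m and velocity of joint follower below 0.01 m/s); the robot touches nothing.
It also fails if it takes over 43 s, if anything falls off the work surface, if the arm or the gripper's body presses on something with over 40 N, if the wrist force passes 120 N, or if a joint passes its speed limit or range.

## Working session

There is one attempt and no reset: what is moved stays moved. The work goes in short steps, Python scripts to look and compute and a tool call to move; the robot and the scene stay as the last step left them, time stands still between calls to the robot, and variables do not carry over. Pictures are saved under pics/ and viewed, at most 12 in all, crops included, and the job is handed in when it is done.

Besides the shell and the picture viewer there is one more tool, called after ">>>" by a JSON object that holds its "op" and its "data". carry_out: Moves the arm, as the interface text tells. Its arguments: {"type":"object","properties":{"moves":{"type":"array","items":{"type":"array","items":{"type":"number"}}},"force":{"type":"number"}},"required":["moves"]}

```bash
mkdir -p pics
cat > h.py <<'E'
import numpy as np,cv2
from bench import r
def ray(c,px):
    # returns origin, dir (world)
    p=np.array([(px[0]-c['cx'])/c['fx'],(px[1]-c['cy'])/c['fy']]);u=p.copy()
    for _ in range(30):u=p/(1+c['k1']*(u@u))
    R=cv2.Rodrigues(np.array(c['rvec'],float))[0];t=np.array(c['tvec'],float)
    return -R.T@t, R.T@np.array([u[0],u[1],1.])
def onplane(c,px,z):
    o,d=ray(c,px);return o+d*(z-o[2])/d[2]
def proj(c,P):
    R=cv2.Rodrigues(np.array(c['rvec'],float))[0];q=R@np.array(P,float)+np.array(c['tvec'],float)
    u=q[:2]/q[2];u=u*(1+c['k1']*(u@u));return np.array([c['fx']*u[0]+c['cx'],c['fy']*u[1]+c['cy']])
def tool(P):
    o=r.get_obs();R=cv2.Rodrigues(np.array(o['orientation'],float))[0]
    return R.T@(np.array(P)-o['tcp_pos'])
def grab(n,f,s=1):
    c=r.calibration(n);im=r.grab_frame(n)[:,:,::-1].copy();cv2.imwrite('pics/'+f+'.png',im);return c,im
E
python3 - <<'E'
from h import *
ims=[]
for n in('top','side','wrist'):
    c,im=grab(n,n+'0');print(n,c['fx'],c['k1'],ray(c,(256,192)));ims.append(im)
cv2.imwrite('pics/ts.png',cv2.resize(np.hstack(ims[:2]),(800,300)))
o=r.get_obs();print(o);print(cv2.Rodrigues(np.array(o['orientation']))[0].round(3))
E
```

```text
top 388.922875925053 -0.12291329207961436 (array([0.53215973, 0.03061016, 0.98386171]), array([ 0.08904461,  0.0095818 , -0.99613121]))
side 355.95698125024865 -0.08946230493101863 (array([0.48108987, 0.80533616, 0.46905707]), array([ 0.14037799, -0.88508723, -0.44380317]))
wrist 285.9820302714251 -0.045069099871735414 (array([0.22780146, 0.63853479, 0.37380572]), array([ 0.27085662, -0.11939345, -0.95532996]))
{'clock': 0.15, 'joints': array([-1.22012475,  0.4776279 ,  0.02237507,  1.55619894, -0.01150722,
        1.10931237, -0.08308856]), 'qvel': array([-0.00027956, -0.00378641, -0.00025148, -0.00217456, -0.00036013,
       -0.00096071, -0.00012025]), 'tau': array([ 2.92474004e-03, -5.96929479e+01,  1.61034275e+00, -2.81488162e+01,
        1.27224840e-02,  6.49938709e-03, -3.69759732e-05]), 'tcp_pos': array([0.29883297, 0.60501724, 0.40394832]), 'orientation': array([-7.14282231e-01, -3.05908967e+00,  2.20073119e-03]), 'contact_force': array([0.29224946, 0.31323485, 0.45856793]), 'moment': array([-0.04865233, -0.01935152, -0.00322658]), 'gripper_force': 0.0, 'grip_width': 0.08523559770400571}
[[-0.897  0.443 -0.001]
 [ 0.443  0.897 -0.001]
 [-0.    -0.001 -1.   ]]
```

View pics/top0.png

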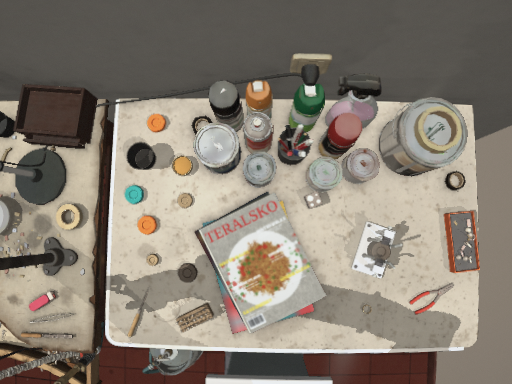

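View pics/side0.png

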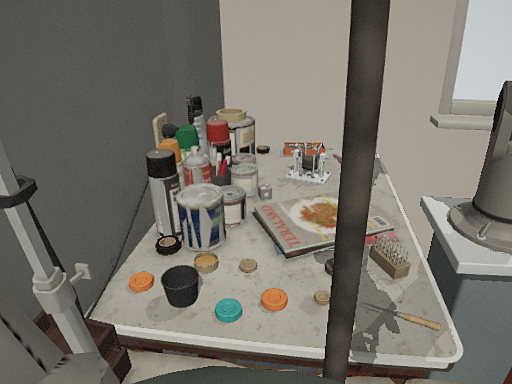

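The top view shows a dark cap of about 20 px at (187,271), small caps at (185,200) and (152,259), and the magazine at (376,250). The side view shows the pole in front, with the magazine at (310,165). Next I'll enlarge these areas and measure.

Run:
```python
from h import *
t=cv2.imread('pics/top0.png');s=cv2.imread('pics/side0.png')
a=cv2.resize(t[215:285,340:420],(400,350),interpolation=cv2.INTER_CUBIC)
b=cv2.resize(t[250:295,160:215],(400,327),interpolation=cv2.INTER_CUBIC)
d=cv2.resize(s[135:195,275:345],(400,343),interpolation=cv2.INTER_CUBIC)
w=cv2.resize(t[150:220,120:220],(400,280),interpolation=cv2.INTER_CUBIC)
C=np.zeros((600,800,3),np.uint8)
for i,x in enumerate((a,b,d,w)):
    x=x[:300];C[(i//2)*300:(i//2)*300+len(x),(i%2)*400:(i%2)*400+400]=x
cv2.imwrite('pics/c1.png',C)
c=r.calibration('top')
for p,z in(((187,271),.007),((376,250),0),((185,200),.005),((152,259),.005),((202,125),.01),((455,180),.01)):print(p,onplane(c,p,z).round(3))
# dark cap contour
g=cv2.cvtColor(t,cv2.COLOR_BGR2GRAY)
m=(g[255:290,170:205]<75).astype(np.uint8)
for k in cv2.findContours(m,0,1)[0]:
    if cv2.contourArea(k)>60:
        (x,y),R=cv2.minEnclosingCircle(k);print(x+170,y+255,R,onplane(c,(x+170,y+255),.01))
```

```text
(187, 271) [0.418 0.209 0.007]
(376, 250) [ 0.478 -0.266  0.   ]
(185, 200) [0.596 0.22  0.005]
(152, 259) [0.445 0.3   0.005]
(202, 125) [0.79  0.182 0.01 ]
(455, 180) [ 0.659 -0.475  0.01 ]
187.23295402526855 272.05681800842285 9.361565589904785 [0.41572211 0.20769911 0.01      ]
```

View pics/c1.png

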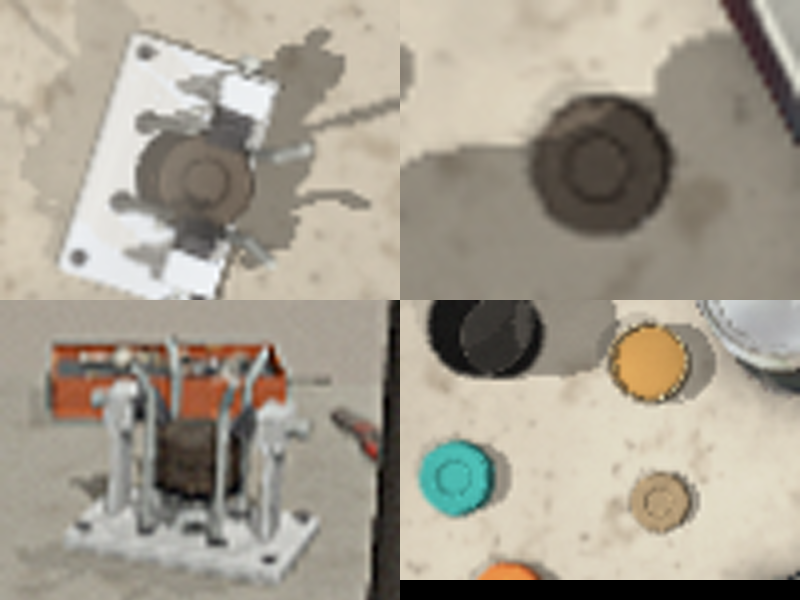

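The dark cap sits at about (0.414, 0.207) and the magazine at about (0.48, -0.27), with its long edge at a yaw of about -18°. I'll swing clear of the pole first, then over the cap.

>>> {"op": "carry_out", "data": {"moves": [[-0.01,-0.05,0,0,0.085],[-0.015,-0.1,0,0,0.085],[-0.024,-0.15,0,0,0.085],[-0.07,-0.18,0,0,0.085],[-0.11,-0.2,0,0,0.085],[-0.15,-0.23,0.0,-0.05,0.085],[-0.19,-0.25,0.02,-0.1,0.085],[-0.23,-0.275,0.04,-0.15,0.085]]}}

```text
clock: 0.95
tcp_pos: [0.3837, 0.2562, 0.3654]
orientation: [0.48, 3.103, 0.003]
contact_force: [0.9, -0.2, -0.0]
grip_width: 0.0855
gripper_force: 0.0
```

>>> {"op": "carry_out", "data": {"moves": [[-0.045,-0.02,0,0,0.085],[-0.045,-0.02,0.02,0,0.07],[-0.045,-0.02,0.03,0,0.07],[-0.045,-0.02,0.05,0,0.07],[-0.045,-0.02,0.05,0,0.07],[-0.045,-0.02,0.05,0,0.07],[-0.045,-0.02,0.05,0,0.07],[-0.045,-0.02,0.05,0,0.07]]}}

```text
clock: 1.75
tcp_pos: [0.4196, 0.2255, 0.316]
orientation: [0.482, 3.103, 0.002]
contact_force: [-0.1, -0.4, 0.0]
grip_width: 0.07
gripper_force: 0.0
```

Run:
```python
from h import *
c,im=grab('wrist','w1')
o=r.get_obs();print(o['clock'],o['tcp_pos'],o['contact_force'],o['grip_width'],cv2.Rodrigues(o['orientation'])[0].round(3).tolist())
print(tool([.414,.207,.01]),proj(c,[.414,.207,.014]))
```

```text
1.8 [0.41963679 0.22537991 0.31595489] [-0.4102977   0.33992985 -0.61182564] 0.06978480576948377 [[-0.953, 0.303, 0.001], [0.303, 0.953, 0.001], [-0.001, 0.001, -1.0]]
[ 1.77240291e-05 -1.96095002e-02  3.05930475e-01] [233.12603781 186.75370737]
```

View pics/w1.png

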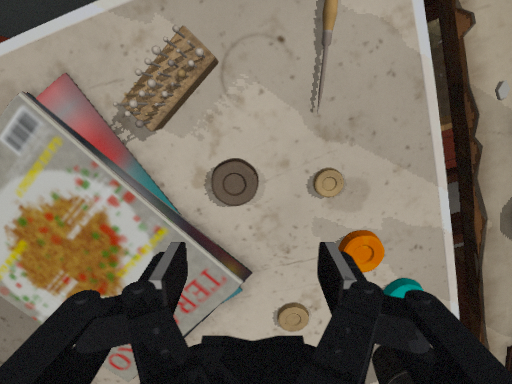

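The wrist view shows the dark cap at about (235,182) with the book to its left.

```bash
cat >> h.py <<'E'
def cap(c,im,box,th,z):
    x0,y0,x1,y1=box
    g=cv2.cvtColor(im,cv2.COLOR_BGR2GRAY)[y0:y1,x0:x1]
    k=max(cv2.findContours((g<th).astype(np.uint8),0,1)[0],key=cv2.contourArea)
    k=cv2.convexHull(k);e=cv2.fitEllipse(k);p=np.array(e[0])+[x0,y0]
    return p,e[1],onplane(c,p,z)
E
python3 - <<'E'
from h import *
im=cv2.imread('pics/w1.png');c=r.calibration('wrist')
for th in(70,80,90,100):
    p,s,P=cap(c,im,(205,150,265,212),th,.01);print(th,p,s,P,tool(P))
E
```

```text
70 [234.16619492 183.74002457] (22.93149757385254, 24.37002944946289) [0.4123325  0.20826152 0.01      ] [ 0.00198942 -0.01891349  0.30592991]
80 [234.08655357 181.71790314] (46.778568267822266, 47.314453125) [0.4103233  0.20885783 0.01      ] [ 0.00408482 -0.018955    0.30592832]
90 [234.03307533 181.68268585] (47.186946868896484, 47.61668395996094) [0.4102726  0.20881861 0.01      ] [ 0.00412123 -0.01900776  0.30592823]
100 [233.86797333 181.71409416] (47.308815002441406, 48.59497833251953) [0.41025331 0.20865104 0.01      ] [ 0.00408876 -0.01917328  0.30592804]
```

>>> {"op": "carry_out", "data": {"moves": [[0.004,-0.019,0.03,0,0.064],[0.004,-0.019,0.07,0,0.064],[0.004,-0.019,0.1,0,0.064],[0.004,-0.019,0.125,0,0.064],[0.004,-0.019,0.141,0,0.064],[0.004,-0.019,0.141,0,0.064],[0.004,-0.019,0.141,0,0.064],[0.004,-0.019,0.141,0,0.064]], "force": 25}}

```text
clock: 2.6
tcp_pos: [0.4105, 0.2085, 0.1753]
orientation: [0.483, 3.103, 0.002]
contact_force: [-0.5, 0.6, -0.7]
grip_width: 0.0638
gripper_force: 0.0
```

>>> {"op": "carry_out", "data": {"moves": [[0,0,0,0,0.04],[0,0,0,0,0.04],[0,0,0,0,0.04],[0,0,0,0,0.04],[0,0,0,0,0.04],[0,0,0,0,0.04],[0,0,0,0,0.04],[0,0,0,0,0.04]], "force": 25}}

```text
clock: 3.4
tcp_pos: [0.4104, 0.2084, 0.1755]
orientation: [0.483, 3.103, 0.003]
contact_force: [-1.8, -0.8, 10.3]
grip_width: 0.0451
gripper_force: 24.4
```

Run:
```python
from h import *
c,im=grab('wrist','w2')
o=r.get_obs();print(o['clock'],o['tcp_pos'],o['contact_force'],o['grip_width'],o['gripper_force'])
```

```text
3.45 [0.41042203 0.20846414 0.17548822] [-1.79288138 -0.9719216   8.40338445] 0.04544128778195223 24.394276920938864
```

View pics/w2.png

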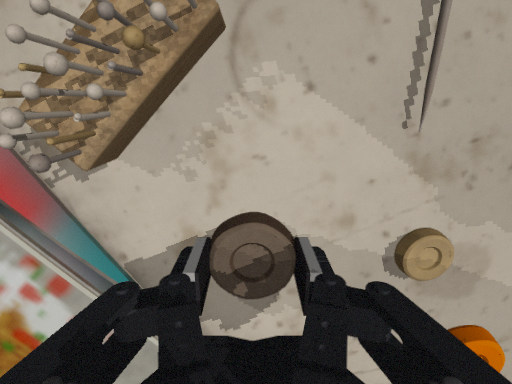

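The cap sits between the pads at (252,255) and looks flat. The 10 N upward force suggests the tips are on the bench, so I'll lift and check.

>>> {"op": "carry_out", "data": {"moves": [[0,0,-0.005,0,0.04],[0,0,-0.015,0,0.04],[0,0,-0.03,0,0.04],[0,0,-0.05,0,0.04],[0,0,-0.08,0,0.04],[0,0,-0.11,0,0.04],[0,0,-0.14,0,0.04],[0,0,-0.14,0,0.04]]}}

```text
clock: 4.25
tcp_pos: [0.4111, 0.2086, 0.3184]
orientation: [0.483, 3.099, 0.009]
contact_force: [-0.0, 0.7, -0.4]
grip_width: 0.0448
gripper_force: 25.1
```

Run:
```python
from h import *
c,im=grab('wrist','w3')
c2,s=grab('side','s3')
o=r.get_obs();print(o['clock'],o['tcp_pos'],o['contact_force'],o['grip_width'],o['gripper_force'])
p=proj(c2,[.4105,.2085,.16]).astype(int);print(p)
x,y=p;B=cv2.resize(s[max(0,y-50):y+50,max(0,x-65):x+65],(400,300),interpolation=cv2.INTER_CUBIC)
cv2.imwrite('pics/c3.png',np.hstack([im[150:350,120:387][:,:] if 0 else cv2.resize(im[150:350,120:387],(400,300)),B]))
```

```text
4.35 [0.4098924  0.20813883 0.31518739] [ 0.01311677 -0.71830206 -0.63633964] 0.04499087276219128 25.08840200782288
[344 201]
```

View pics/c3.png

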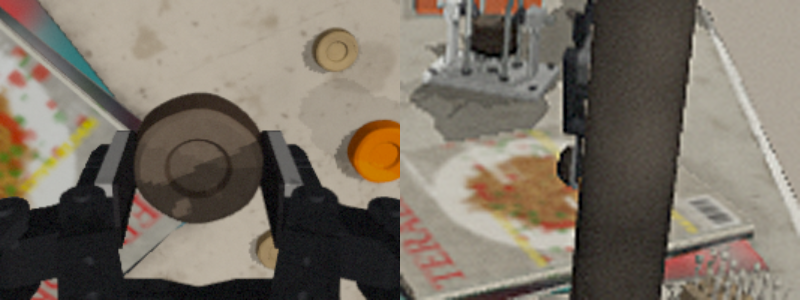

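The cap is held flat and the pads are centred on it. Next I'll carry it over near the magazine and measure that from close by.

>>> {"op": "carry_out", "data": {"moves": [[-0.015,-0.02,-0.02,0,0.04],[-0.04,-0.055,-0.04,0,0.04],[-0.065,-0.095,-0.05,0,0.04],[-0.09,-0.135,-0.05,0,0.04],[-0.115,-0.175,-0.05,0,0.04],[-0.14,-0.215,-0.05,0,0.04],[-0.16,-0.25,-0.05,0,0.04],[-0.18,-0.285,-0.05,0,0.04]]}}

```text
clock: 5.15
tcp_pos: [0.4944, -0.1198, 0.363]
orientation: [-0.483, -3.102, 0.001]
contact_force: [0.3, 1.3, -0.2]
grip_width: 0.0447
gripper_force: 25.2
```

>>> {"op": "carry_out", "data": {"moves": [[-0.02,-0.035,0,0,0.04],[-0.04,-0.07,0,0,0.04],[-0.06,-0.1,0,0,0.04],[-0.075,-0.125,0,0,0.04],[-0.087,-0.142,0,0,0.04],[-0.087,-0.142,0,0,0.04],[-0.087,-0.142,0,0,0.04],[-0.087,-0.142,0,0,0.04]]}}

```text
clock: 5.95
tcp_pos: [0.5344, -0.2785, 0.3633]
orientation: [-0.481, -3.103, -0.002]
contact_force: [0.5, -0.1, -0.8]
grip_width: 0.0449
gripper_force: 25.2
```

Run:
```python
from h import *
c,im=grab('wrist','w4')
np.save('c4.npy',c,allow_pickle=True)
o=r.get_obs();print(o['clock'],o['tcp_pos'],o['grip_width'],o['gripper_force'],cv2.Rodrigues(o['orientation'])[0].round(3).tolist())
cv2.imwrite('pics/w4b.png',cv2.resize(im,(800,600),interpolation=cv2.INTER_CUBIC))
```

```text
6.0 [ 0.53451084 -0.27843917  0.36357242] 0.044741621655695604 25.207864958792925 [[-0.953, 0.302, -0.001], [0.302, 0.953, 0.001], [0.001, 0.001, -1.0]]
```

View pics/w4b.png

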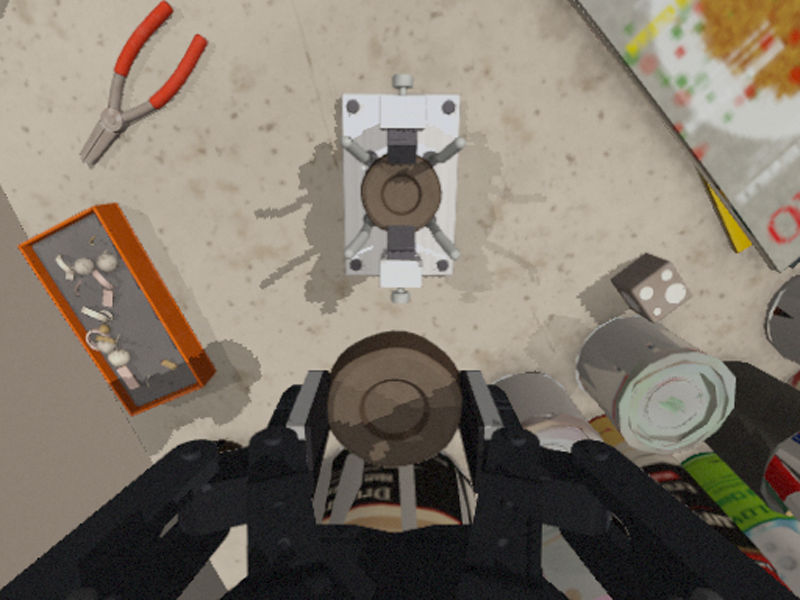

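The magazine is in clear view: top cap at (401,193), end knobs at (402,80) and (401,297), plate screws at (352,107), (448,107), (358,266) and (442,265). The held cap is at (395,400). I'll compute from these.

Run:
```python
from h import *
c=np.load('c4.npy',allow_pickle=True).item();o=r.get_obs();s=1.5625
q=lambda x,y:((x+.5)/s-.5,(y+.5)/s-.5)
S=[onplane(c,q(*p),.008) for p in((352,107),(448,107),(358,266),(442,265))]
print('screws',np.round(S,4).tolist(),np.mean(S,0))
for A in((402,80,401,297),):
    a,b=onplane(c,q(*A[:2]),.05),onplane(c,q(*A[2:]),.05);print('knob mid',(a+b)/2,np.degrees(np.arctan2(*(b-a)[1::-1])))
for a,b in((0,2),(1,3)):d=S[b]-S[a];print(np.degrees(np.arctan2(d[1],d[0])),np.linalg.norm(d))
for p in((352,107),):pass
im=cv2.imread('pics/w4.png')
print('stack ctr',onplane(c,q(401,193),.068))
zt=o['tcp_pos'][2]-.1615
for name,bx,z in(('ring stack',(242,110,272,138),.068),('ring held',(222,238,285,285),zt)):pass
g=cv2.cvtColor(im,cv2.COLOR_BGR2GRAY)
# held cap top outline extents, and inner ring centre
for p in((394,408),):
    P=onplane(c,q(*p),zt);print('held',P,tool(P))
T=lambda P:tool(P)[:2].round(4)
print('tool: stack',T(onplane(c,q(401,193),.068)),'screws',T(np.mean(S,0)),'tcp-yaw',np.degrees(np.arctan2(.302,-.953)))
cv2.imwrite('pics/c4.png',np.hstack([cv2.resize(im[45:200,205:312],(414,600),interpolation=cv2.INTER_CUBIC),cv2.resize(im[200:310,195:310],(386,369),interpolation=cv2.INTER_CUBIC)[:600] if 0 else cv2.copyMakeBorder(cv2.resize(im[200:310,195:310],(386,369),interpolation=cv2.INTER_CUBIC),0,231,0,0,0)]))
```

```text
screws [[0.4156, -0.2715, 0.008], [0.4351, -0.2096, 0.008], [0.5208, -0.3032, 0.008], [0.539, -0.2434, 0.008]] [ 0.47762693 -0.2569132   0.008     ]
knob mid [ 0.47868605 -0.25689801  0.05      ] -17.588657571798723
-16.760513832266636 0.10995580861668605
-17.999992567137845 0.10923911961042947
stack ctr [ 0.476059   -0.25669485  0.068     ]
held [ 0.5333235  -0.27923255  0.20207242] [ 0.00066257 -0.00123495  0.16150023]
tool: stack [0.0619 0.0028] screws [0.0602 0.0031] tcp-yaw 162.41690287457388
```

View pics/c4.png

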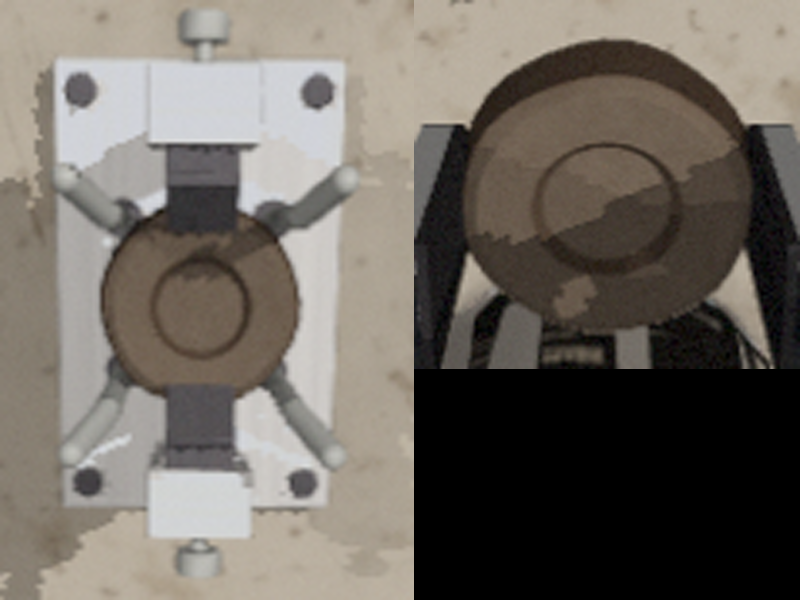

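Run:
```python
from h import *
c=np.load('c4.npy',allow_pickle=True).item();o=r.get_obs()
a=lambda x,y:(x/3.869+205-.37,y/3.871+45-.37)
T=lambda P:tool(P)[:2].round(4)
print('stack',T(onplane(c,a(200,307),.068)))
for z in(.102,.106):
    P=[onplane(c,a(*p),z) for p in((65,178),(347,178),(72,457),(335,458))];print('rods',z,T(np.mean(P,0)),np.linalg.norm(P[0]-P[1]),np.linalg.norm(P[0]-P[2]),np.linalg.norm(P[3]-P[2]))
P=[onplane(c,a(*p),.007) for p in((80,90),(318,90),(88,481),(302,482))];print('screws',T(np.mean(P,0)))
for h in(.1585,.1615,.1645):
    z=o['tcp_pos'][2]-h
    e=[onplane(c,((x-414)/3.357+195-.35,190/3.357+200-.35),z) for x in(464,752)]
    print('held',h,T(onplane(c,(252.4,261.6),z)),np.linalg.norm(e[0]-e[1]))
```

```text
stack [0.0613 0.0027]
rods 0.102 [0.0605 0.0032] 0.05582462437884998 0.05604596663285216 0.05581685076095612
rods 0.106 [0.0608 0.0031] 0.05485975189382113 0.05507726846958474 0.05485211263509399
screws [0.0608 0.0027]
held 0.1585 [ 0.0021 -0.001 ] 0.04350949635972283
held 0.1615 [ 0.0003 -0.001 ] 0.04452642526516636
held 0.1645 [-0.0015 -0.001 ] 0.04554335417060987
```

Run:
```python
from h import *
c=np.load('c4.npy',allow_pickle=True).item();o=r.get_obs()
a=lambda x,y:(x/3.869+205-.37,y/3.871+45-.37)
D=lambda p,q,z:np.linalg.norm(onplane(c,p,z)-onplane(c,q,z)).round(4)
print('stack dia',D(a(101,305),a(299,305),.068),'plate w',D(a(56,60),a(345,60),.006),D(a(63,505),a(327,505),.006),'len',D(a(56,60),a(63,505),.006))
im=cv2.imread('pics/w1.png')
# loose cap w1: widths using pose of w1 => scale by rays with depth
f=c['fx'];h=.3739-.404+.316  # cam height in w1
Rc=np.array(ray(c,(234,182))[1]);print('w1 dia approx', 47.5/f*(h-.01))
for n,d in(('tan1',30),('tan2',31),('or',44)):print(n,d/f*(h-.01))
t=cv2.imread('pics/top0.png')
cv2.imwrite('pics/c5.png',np.hstack([cv2.resize(t[105:215,115:215],(400,440),interpolation=cv2.INTER_CUBIC),cv2.resize(t[150:260,400:500],(400,440),interpolation=cv2.INTER_CUBIC)]))
```

```text
stack dia 0.0463 plate w 0.0788 0.0803 len 0.1248
w1 dia approx 0.04582543171527884
tan1 0.028942377925439272
tan2 0.029907123856287243
or 0.04244882095731092
```

View pics/c5.png

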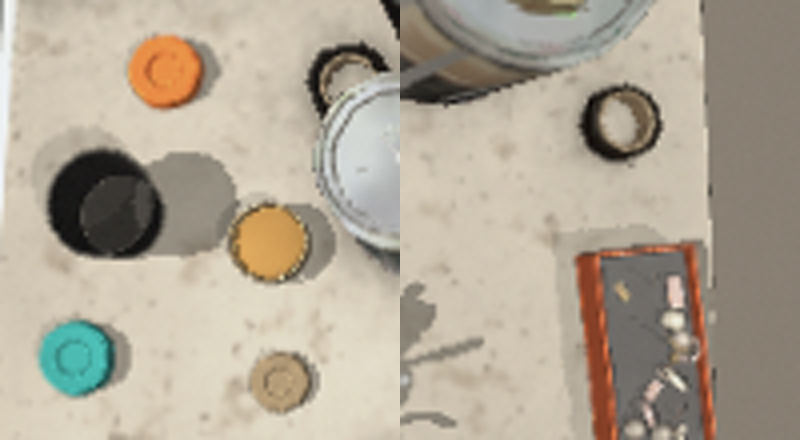

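The dark cap is the largest and matches the stack: held diameter about 45 mm, stack cap 46 mm by the same measure, the others about 37 and 30. Next I'll align it over the mouth and lower it partway.

>>> {"op": "carry_out", "data": {"moves": [[0.02,0.002,0,0,0.04],[0.045,0.003,0,0,0.04],[0.0605,0.004,0,0,0.04],[0.0605,0.004,0.02,0,0.04],[0.0605,0.004,0.045,0,0.04],[0.0605,0.004,0.065,0,0.04],[0.0605,0.004,0.07,0,0.04],[0.0605,0.004,0.07,0,0.04]]}}

```text
clock: 6.8
tcp_pos: [0.478, -0.2569, 0.2938]
orientation: [-0.482, -3.103, -0.001]
contact_force: [0.2, 0.6, -0.8]
grip_width: 0.0452
gripper_force: 25.2
```

Run:
```python
from h import *
c,im=grab('wrist','w6');np.save('c6.npy',c,allow_pickle=True)
o=r.get_obs();print(o['clock'],o['tcp_pos'],o['contact_force'],o['grip_width'])
c2,s=grab('side','s6');x,y=proj(c2,[.4765,-.2567,.1]).astype(int)
cv2.imwrite('pics/c6.png',np.hstack([cv2.resize(im[200:330,160:345],(480,337),interpolation=cv2.INTER_CUBIC),cv2.resize(s[y-45:y+45,x-42:x+42],(314,337),interpolation=cv2.INTER_CUBIC)]))
```

```text
6.85 [ 0.47832006 -0.25728669  0.29456973] [ 0.81524775 -1.09095222 -0.52539379] 0.04507942896739995
```

View pics/c6.png

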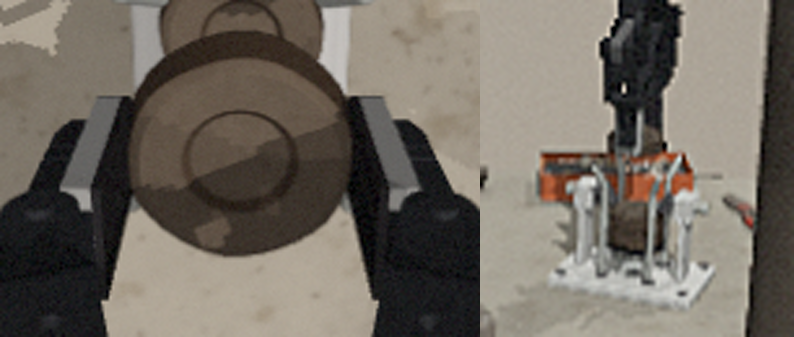

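Cap and stack line up. The side view shows the cap above the rods, between them. I'll lower it into the mouth.

>>> {"op": "carry_out", "data": {"moves": [[0,0.0008,0.008,0,0.04],[0,0.0008,0.016,0,0.04],[0,0.0008,0.022,0,0.04],[0,0.0008,0.026,0,0.04],[0,0.0008,0.03,0,0.04],[0,0.0008,0.033,0,0.04],[0,0.0008,0.035,0,0.04],[0,0.0008,0.035,0,0.04]]}}

```text
clock: 7.7
tcp_pos: [0.4782, -0.2569, 0.259]
orientation: [-0.483, -3.104, -0.0]
contact_force: [-1.7, -0.2, 1.5]
grip_width: 0.0448
gripper_force: 25.5
```

>>> {"op": "carry_out", "data": {"moves": [[0,0,0.001,0,0.04],[0,0,0.002,0,0.04],[0,0,0.003,0,0.04],[0,0,0.003,0,0.04],[0,0,0.003,0,0.04],[0,0,0.003,0,0.04],[0,0,0.003,0,0.04],[0,0,0.003,0,0.04]]}}

```text
clock: 8.5
tcp_pos: [0.4784, -0.2569, 0.2562]
orientation: [0.483, 3.104, -0.0]
contact_force: [-0.8, 1.1, 2.2]
grip_width: 0.0451
gripper_force: 25.6
```

>>> {"op": "carry_out", "data": {"moves": [[0,0,0,0,0.048],[0,0,0,0,0.054],[0,0,0,0,0.06],[0,0,0,0,0.065],[0,0,0,0,0.068],[0,0,0,0,0.068],[0,0,-0.01,0,0.068],[0,0,-0.03,0,0.068]]}}

```text
clock: 9.3
tcp_pos: [0.4779, -0.2566, 0.2859]
orientation: [-0.483, -3.101, -0.001]
contact_force: [-0.6, -1.0, 0.2]
grip_width: 0.0681
gripper_force: 0.0
```

>>> {"op": "carry_out", "data": {"moves": [[-0.01,0,-0.03,0,0.068],[-0.03,0,-0.05,0,0.03],[-0.05,0,-0.06,0,0.0],[-0.05,0,-0.06,0,0.0],[-0.05,0,-0.06,0,0.0],[-0.05,0,-0.06,0,0.0],[-0.05,0,-0.06,0,0.0],[-0.05,0,-0.06,0,0.0]]}}

```text
clock: 10.1
tcp_pos: [0.5253, -0.2719, 0.3457]
orientation: [-0.484, -3.103, -0.001]
contact_force: [0.7, 0.5, 0.1]
grip_width: 0.0001
gripper_force: 0.0
```

Run:
```python
from h import *
c,im=grab('wrist','w7');np.save('c7.npy',c,allow_pickle=True)
o=r.get_obs();print(o['clock'],o['tcp_pos'],o['contact_force'],o['grip_width'])
c2,s=grab('side','s7');x,y=proj(c2,[.4775,-.257,.07]).astype(int)
u,v=proj(c,[.4775,-.257,.095]);print(u,v);u,v=int(u),int(v);v=max(v,65)
print('wrist crop origin',u-70,v-65,'scale',400/140)
cv2.imwrite('pics/c7.png',np.hstack([cv2.resize(im[v-65:v+65,u-70:u+70],(400,371),interpolation=cv2.INTER_CUBIC),cv2.resize(s[y-39:y+39,x-42:x+42],(400,371),interpolation=cv2.INTER_CUBIC)]))
```

```text
10.15 [ 0.5255261  -0.27197203  0.34580528] [ 1.18340811 -0.15711527 -0.63439368] 0.00017711406487454112
252.96662268357517 142.93691695544214
wrist crop origin 182 77 scale 2.857142857142857
```

View pics/c7.png

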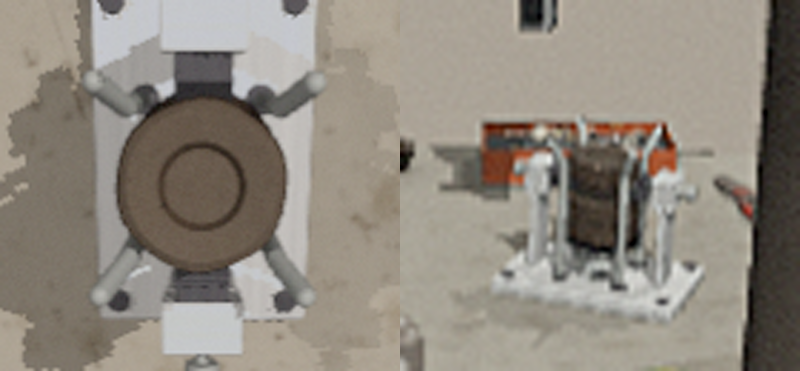

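The cap lies flat and centred in the mouth at crop (202,185), about 1 mm from the axis. The fingers are closed, so I'll move above it and press.

>>> {"op": "carry_out", "data": {"moves": [[0.03,0,0,0,0],[0.05,0,0.01,0,0],[0.05,0,0.035,0,0],[0.05,0,0.06,0,0],[0.05,0,0.072,0,0],[0.05,0,0.076,0,0],[0.05,0,0.08,0,0],[0.05,0,0.084,0,0]]}}

```text
clock: 11.0
tcp_pos: [0.4792, -0.2574, 0.2632]
orientation: [0.483, 3.101, -0.001]
contact_force: [-0.4, 0.2, 5.2]
grip_width: 0.0002
gripper_force: 2.7
```

>>> {"op": "carry_out", "data": {"moves": [[0,0,0.004,0,0],[0,0,0.008,0,0],[0,0,0.012,0,0],[0,0,0.016,0,0],[0,0,0.02,0,0],[0,0,0.024,0,0],[0,0,0.024,0,0],[0,0,0.024,0,0]]}}

```text
clock: 11.8
tcp_pos: [0.4791, -0.2573, 0.2387]
orientation: [0.483, 3.102, -0.001]
contact_force: [2.2, -1.1, 5.1]
grip_width: 0.0001
gripper_force: 2.7
```

>>> {"op": "carry_out", "data": {"moves": [[0,0,0.002,0,0],[0,0,0.004,0,0],[0,0,0.005,0,0],[0,0,0.005,0,0],[0,0,0.005,0,0],[0,0,0.005,0,0],[0,0,0.005,0,0],[0,0,0.005,0,0]]}}

```text
clock: 12.6
tcp_pos: [0.4791, -0.2573, 0.2339]
orientation: [0.483, 3.102, -0.001]
contact_force: [2.7, -1.4, 5.3]
grip_width: 0.0003
gripper_force: 3.1
```

>>> {"op": "carry_out", "data": {"moves": [[0,0,0.001,0,0],[0,0,0.0015,0,0],[0,0,0.0015,0,0],[0,0,0.0015,0,0],[0,0,0.0015,0,0],[0,0,0.0015,0,0],[0,0,0.0015,0,0],[0,0,0.0015,0,0]]}}

```text
clock: 13.4
tcp_pos: [0.4792, -0.2574, 0.2334]
orientation: [0.483, 3.101, -0.0]
contact_force: [-1.4, 0.4, 16.9]
grip_width: 0.0003
gripper_force: 8.7
```

The force has jumped to 17 N, so the follower is at its stop. Retracting slowly and checking.

>>> {"op": "carry_out", "data": {"moves": [[0,0,-0.003,0,0],[0,0,-0.006,0,0],[0,0,-0.01,0,0],[0,0,-0.02,0,0],[0,0,-0.05,0,0],[-0.02,0,-0.09,0,0],[-0.05,0,-0.11,0,0],[-0.05,0,-0.11,0,0]]}}

```text
clock: 14.2
tcp_pos: [0.5292, -0.2725, 0.3451]
orientation: [0.48, 3.098, -0.002]
contact_force: [0.6, 0.3, 0.7]
grip_width: -0.0003
gripper_force: 0.0
```

Run:
```python
from h import *
c,im=grab('wrist','w8')
o=r.get_obs();print(o['clock'],o['tcp_pos'],o['contact_force'])
c2,s=grab('side','s8');x,y=proj(c2,[.4775,-.257,.07]).astype(int)
u,v=proj(c,[.4775,-.257,.067]);print(u,v);u,v=int(u),max(int(v),65)
cv2.imwrite('pics/c8.png',np.hstack([cv2.resize(im[v-65:v+65,u-70:u+70],(400,371),interpolation=cv2.INTER_CUBIC),cv2.resize(s[y-39:y+39,x-42:x+42],(400,371),interpolation=cv2.INTER_CUBIC)]))
```

```text
14.25 [ 0.52709598 -0.27192803  0.3428973 ] [-1.07513891  0.20351279 -0.65589876]
252.33486412740984 131.60898533588028
```

View pics/c8.png

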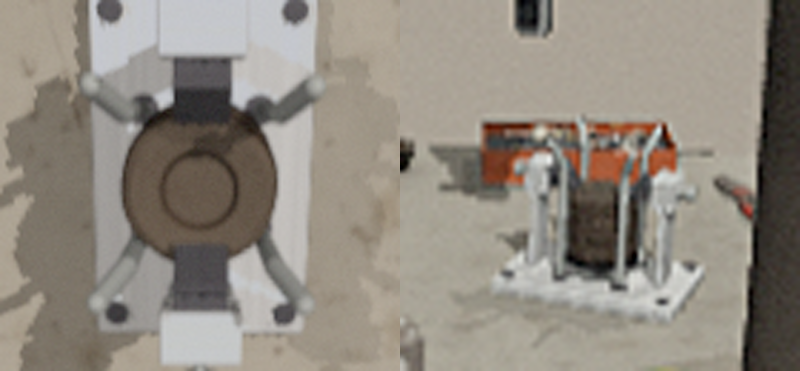

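Both catches now lie over the cap top, at crop (203,95) and (200,260). The cap is flat and held down, and the arm is clear.

```bash
python3 -c "
from bench import r
print(r.hand_in())"
```

```text
the job is handed in; nothing more can be done
None
```

I loaded the largest cap into the magazine and pressed it to the follower's stop; the last pictures show both catches over its top and the arm clear, and the job was handed in at about 14 s of the 43 s allowed (no verdict was returned).

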